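# Snap the retaining clip onto the measuring mandrel

## Task

Lock the sample ring on the measuring mandrel: pick up the spring clip by its square grip, bring its open mouth level with the groove just above the ring (the mandrel's height is set by hand, so feel for the ring's top), and push the clip sideways into the groove until both jaws snap shut behind the neck. Do not force it - no more than 25 N on the fixture, with clip or gripper - then let go of it, lying flat and fully home, and leave the other things on the plate where they are.

Things in the scene. Friction and masses are not known exactly. Their poses are not given: they have to be found in the camera images.
- clip: Bright steel spring clip lying flat, 6 mm thick, 66 long, 34 wide, about 85 g. Origin: underside, centre of the seat (where the shaft's axis comes when home); +x out of the open mouth, z up. Tail plate 20 wide from x = -55 to -25, web 34 wide from -26 to -10.5 (the seat's bottom). Over 25 N between clip and fixture counts as forcing it
- clip_grip (a point): Middle of the clip's upright grey plastic grip: a square post 14 x 14 mm at x = -46 in the clip's frame, from 6 to 39 mm above the clip's underside; this point is 22 mm above the underside. 25 mm free in front of it even when the clip is home
- clip_mouth (a point): Foremost point of the mouth, x = 11 mm, z = 3 mm in the clip's frame. Jaw tips: bumps of radius 4 mm at x = 7.2, y = +-12, leaving a gap of 16. Pushed on along its +x the clip meets the neck with its origin 14.5 mm from the axis, passes the widest part at 7 mm and snaps in; resistance peaks at 8 to 16 N, drops, then rises steeply as the web meets the neck (origin within 1.5 mm of the axis)
- fixture: Fixed on the black granite plate (top 30 mm above the work surface): steel base 100 x 100 x 12 mm, sleeve, upright round mandrel in the middle. Origin: underside of the base, on the mandrel's axis, z up. The mandrel's height is set by hand and is NOT in this pose: it is raised by an unknown d of 0 to 30 mm. It does not move under the forces allowed. The clip may come from any side
- sleeve_top (a point): Top of the 48 mm wide sleeve, on the mandrel's axis, 32 mm above the fixture's origin. Above the origin, with d unknown: aluminium sample ring 64 mm wide, from 34+d to its flat top at 50+d; groove (neck 20 mm in diameter) from 50+d to 60+d; head 28 mm in diameter from 60+d to 88+d. The ring's top is the groove's floor: the clip lies on it when home
- jaw_l (a joint): Clip's jaw at its +y side, 5 mm wide, hinged at x = -18, y = 13.5 mm: 0 closed (sprung shut), grows as it is spread; about 0.08 rad at the neck's widest part, under 0.03 again when home
- jaw_r (a joint): Clip's jaw at its -y side, same values (sizes in mm)
- setting_ring: plain steel ring lying flat, 52 outside, 32 bore, 18 high; origin under its centre. A bystander (sizes in mm)
- gauge_block: small steel block 35 x 12 x 30 high; origin under its centre. A bystander (sizes in mm)
- slotted_washer: flat steel U-shaped washer, 44 x 44, 6 thick, without jaws that move and without a grip: not the clip; origin under its middle. A bystander (sizes in mm)
- pin_gauge: steel pin lying, 16 thick, 70 long. A bystander (sizes in mm)
- screwdriver: screwdriver lying, 170 long. A bystander (sizes in mm)
- oil_jar: small amber jar, 48 wide, 55 high; origin under its centre. A bystander (sizes in mm)
There are look-alikes about, which are no part of the job. What is shaped like the clip but brown or pink is not meant.

How it is judged:
By the outcome, as a careful person would: the job done as asked, in the order asked, and still so for the second after the job is handed in, with the robot touching nothing.
It also fails if it takes over 48 s, if anything falls off the work surface, if the arm or the gripper's body presses on something with over 40 N, if the wrist force passes 120 N, or if a joint passes its speed limit or range.

## Robot

A 7-joint arm with a two-finger parallel gripper is mounted at the origin on the work surface. World frame = base frame: x ahead of the robot, y to its left, z up, the work surface at z = 0. Lengths are in m, angles in degrees, forces in N, time in s.
With the tool pointing down it reaches from about 0.425 to 0.875 m from the base axis. Payload 4.7 kg.
Tool frame: the origin (TCP) lies at the very end of the fingers, on their centre line; the grasp point (between the pads) lies 19 mm behind it; z points along the fingers, y is the line along which they close (so a half turn about z gives the same grasp; the last joint's range is limited). The gripper opens to 87 mm and grips with 3 to 60 N. Pads are 19 mm wide; open, the fingers measure 117 mm over their backs; the gripper's body (75 mm by 190 mm) begins 51 mm behind the grasp point.
Start: joints at [75.865, 18.392, -4.016, 83.108, 1.295, 78.541, -3.26], TCP at [0.168, -0.628, 0.223] pointing down, gripper open.
Joint ranges: [-163.93, 163.93], [-17.29, 119.83], [-79.2, 71.16], [3.27, 140.29], [-89.18, 269.18], [5.43, 117.66], [-154.24, 154.24]. Speed limits (degrees/s): [147.25, 147.25, 180, 180, 180, 180, 180].

## Interface

Orientations are given as [roll, pitch, yaw] about the fixed x, y, z axes, in that order (R = Rz(yaw) Ry(pitch) Rx(roll)).
In Python, from cell import get_obs, eyes, env gives the robot as it stands.
- The arm moves only by the tool servo_tool, never from a script. Its argument "series" is a list that holds one entry, the list of rows, each a list of 7 numbers: the shift along the tool's x, y, z in units of 300 mm (1.0 is 300 mm), then the turn, a rotation vector about the tool's x, y, z in units of pi rad (1.0 is pi rad), then the opening, from 0 (shut) to 1 (fully open). In form: [[[tx, ty, tz, wx, wy, wz, gripper], ...]]. A call has 1 to 12 rows; each row is the pose to reach, as a shift and turn from the pose commanded when the call began, along the tool's axes at that moment, turning the shorter way round; what a row does not reach only later rows make up. A row lasts 1/12 s, in which the tool goes at most 41.7 mm and 7.16 degrees, less where a joint would pass 70% of its speed; a pose out of reach is approached as far as the arm can. A call with a number of a shift or a turn outside -1 to 1 is refused whole. A call with a gripper value outside its range is refused whole. The fingers move at their own pace and stop on an object; "grip_force" is the grip in N (left out, the last holds). Time passes only in rows, so rows that repeat a pose let the fingers close. It gives the time, the measured TCP pose, the force, the opening and the grip force at its end, in the units of the state.
- get_obs(): the state, without advancing time (a new reading comes with each control period).
- eyes.read_camera(name): name is "side" or "top" or "wrist"; returns a dict with "frame" (480x640x3 uint8, red, green, blue), "depth" (480x640 float32, m along the optical axis (not along the pixel's ray), 0 where there is no reading), "fx", "fy", "cx", "cy" (pixels), "origin" and "rotation" of the camera in the world; the wrist camera has in their place "mount" (4x4, takes a point from camera to tool coordinates, whose origin is the TCP and whose axes are the flange's). Camera axes: x right, y down, z forward; pixel columns grow to the right and rows downward; lengths in m; the calibration is good to about 2 mm. The wrist camera is an equidistant fisheye: a pixel r from the principal point sees the ray r / f radians off the axis. A picture is of the moment at which its call begins: read the wrist's pose just before it.
- env.sign_off(): hands the job in; it is judged then, once.
The state is a dict: "time_s": time; "qpos": joint angles; "joint_velocities": joint speeds; "effort": joint torques, N m; "tool_pos": TCP position; "tool_rot": TCP orientation; "force": force on the tool from outside, world axes, zero at the start; "wrist_torque": the same for the moment, N m; "grip_width": finger opening in m; "grasp_force": force on a finger pad.
Only numpy, scipy, OpenCV 4.12 (cv2) and the standard library are available. Lean on these libraries where they do the work, as an engineer would, in place of code of your own. Each camera call takes 0.05 s, during which the arm holds its last target. There are 200 camera calls.

## Working session

There is one attempt and no reset: what is moved stays moved. The work goes in short steps, Python scripts to look and compute and a tool call to move; the robot and the scene stay as the last step left them, time stands still between calls to the robot, and variables do not carry over. Pictures are saved under pics/ and viewed, at most 10 in all, crops included, and the job is handed in when it is done.

Besides the shell and the picture viewer there is one more tool, called after "Request:" as a command line: name --argument value ..., lists and objects as JSON in quotes. servo_tool: Moves the arm, as the interface text tells. Shifts and turns lie within -1 to 1; 1 stands for 300 mm of shift or pi rad of turn. Its arguments: {"type":"object","properties":{"series":{"type":"array"},"grip_force":{"type":"number"}},"required":["series"]}

```bash
mkdir -p pics
python3 - <<'E'
from cell import get_obs, eyes, env
import cv2,numpy as np,pickle
o=get_obs();print({k:o[k] for k in('time_s','tool_pos','tool_rot','force','grip_width')})
for n in('top','side'):
    c=eyes.read_camera(n);pickle.dump(c,open(n+'.pkl','wb'))
    cv2.imwrite(f'pics/{n}0.png',c['frame'][:,:,::-1]);print(n,c['fx'],c['cx'],c['cy'],c['origin'],np.round(c['rotation'],3).tolist())
E
```

```text
{'time_s': 0.0, 'tool_pos': array([ 0.1674084 , -0.62751132,  0.22147896]), 'tool_rot': array([-1.79892576e+02,  6.53857137e-03,  1.49430691e+01]), 'force': array([ 0.34747542, -1.00357185, -0.55819627]), 'grip_width': 0.08727021300843024}
top 495.6102061677218 323.84857949780184 246.14946569657474 [0.32977925 0.07610762 1.1029171 ] [-169.922, 0.607, -90.646]
side 580.8375751121733 316.1382027458185 239.33566685828032 [0.41440247 1.05930644 0.88887624] [-130.125, -0.957, -174.493]
```

View pics/top0.png

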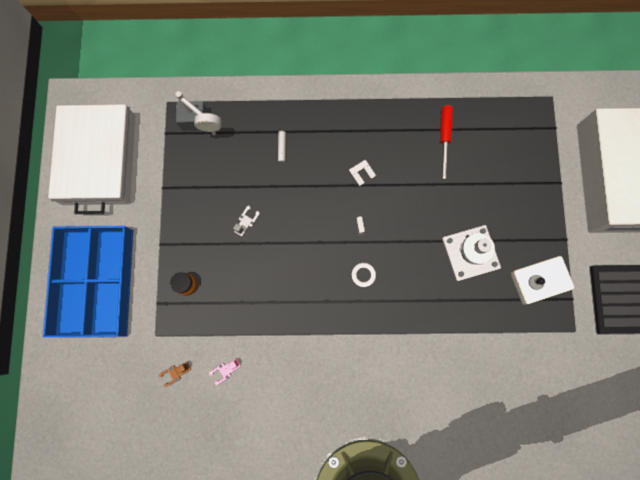

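View pics/side0.png

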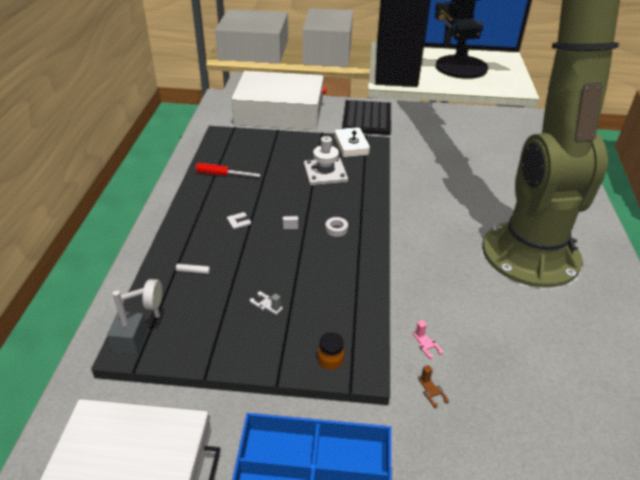

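The top view shows the clip at about (246,220) with its grey grip at (239,229) and its mouth up-right. The fixture is at (472,252) with the mandrel head near (484,245). A weighing dish stands at (543,280), and the brown and pink look-alikes are at the bottom left. Next I zoom in and get numbers from depth.

```bash
cat > h.py <<'E'
import numpy as np,cv2,pickle
from scipy.spatial.transform import Rotation as R
def rot(r): return R.from_euler('xyz',r,degrees=True).as_matrix()
def ray(c,u,v): return rot(c['rotation'])@np.array([(u-c['cx'])/c['fx'],(v-c['cy'])/c['fy'],1.])
def onplane(c,u,v,z):
    d=ray(c,u,v);return np.array(c['origin'])+d*(z-c['origin'][2])/d[2]
def cloud(c):
    v,u=np.mgrid[0:480,0:640];z=c['depth']
    p=np.stack([(u-c['cx'])/c['fx']*z,(v-c['cy'])/c['fy']*z,z],-1)
    return p@rot(c['rotation']).T+np.array(c['origin'])
E
python3 - <<'E'
from h import *
ims=[]
for n,a,b in(('top',(246,220),(480,252)),('side',(267,300),(326,160))):
    c=pickle.load(open(n+'.pkl','rb'));P=cloud(c)
    row=[cv2.resize(c['frame'][v-25:v+25,u-33:u+33,::-1],(400,300),interpolation=cv2.INTER_CUBIC) for u,v in(a,b)]
    ims.append(np.hstack(row))
    for (u,v),w in((a,20),(b,36)):
        Q=P[v-w:v+w,u-w:u+w].reshape(-1,3);Q=Q[np.isfinite(Q).all(1)]
        print(n,np.histogram(Q[:,2],bins=np.arange(.02,.17,.01))[0])
    # clip: bright or above 36mm
    g=c['frame'].astype(int).min(2);v,u=a[1],a[0];w=20
    m=np.zeros_like(g,bool);m[v-w:v+w,u-w:u+w]=(g[v-w:v+w,u-w:u+w]>80)
    t=m&(P[...,2]>.045);print('grip',t.sum(),P[t].mean(0) if t.any() else 0, P[t][:,2].max() if t.any() else 0)
    vv,uu=np.nonzero(m);print('clip px',m.sum(),uu.mean(),vv.mean(),onplane(c,uu.mean(),vv.mean(),.036))
    (u,v)=b;w=40
    for lo,hi in((.037,.048),(.066,.135),(.08,.15),(.11,.15)):
        m=np.zeros_like(g,bool);m[v-w:v+w,u-w:u+w]=True
        if n=='top': m[262:,508:]=False
        else: m[:,333+8:]=False
        m&=(P[...,2]>lo)&(P[...,2]<hi);print('fix',lo,m.sum(),np.round(P[m].mean(0),4),np.round(np.percentile(P[m],[2,98],axis=0),4).tolist())
cv2.imwrite('pics/zoom.png',np.vstack(ims))
E
```

```text
top [928 599   9   9  43   6   0   0   0   0   0   0   0   0   0]
top [2245 1238  854   37    0    5   41  542    4   26   39  133    0    0
    0]
grip 55 [0.5482187  0.26409385 0.10343245] 1.1029170979979324
clip px 415 244.87469879518073 222.0578313253012 [0.57589335 0.25914956 0.036     ]
fix 0.037 1226 [ 0.4937 -0.2233  0.0411] [[0.4457, -0.2851, 0.0375], [0.5531, -0.1787, 0.047]]
fix 0.066 782 [ 0.4978 -0.2285  0.1024] [[0.4704, -0.2611, 0.0835], [0.5287, -0.2024, 0.1341]]
fix 0.08 785 [ 0.4979 -0.2286  0.1028] [[0.4704, -0.2611, 0.0846], [0.5287, -0.2024, 0.1345]]
fix 0.11 198 [ 0.4991 -0.2304  0.1292] [[0.4869, -0.2451, 0.1108], [0.5127, -0.2193, 0.1352]]
side [902 560  33  36  56   3   0   0   0   0   0   0   0   0   0]
side [2143  971  455  490  120   20  104  229   27   39   41   44    0    0
    0]
grip 63 [0.55406603 0.29737173 0.09062315] 0.8888762414259826
clip px 419 266.3985680190931 302.0214797136038 [0.57817759 0.25733404 0.036     ]
fix 0.037 508 [ 0.5049 -0.2261  0.041 ] [[0.4616, -0.381, 0.0372], [0.553, -0.1772, 0.0467]]
fix 0.066 477 [ 0.4995 -0.2227  0.1004] [[0.4706, -0.2523, 0.0784], [0.5285, -0.2014, 0.1334]]
fix 0.08 461 [ 0.4995 -0.2231  0.1015] [[0.4705, -0.2523, 0.0812], [0.5286, -0.2014, 0.1337]]
fix 0.11 124 [ 0.5    -0.2277  0.1248] [[0.4877, -0.244, 0.1112], [0.5135, -0.2175, 0.134]]
```

View pics/zoom.png

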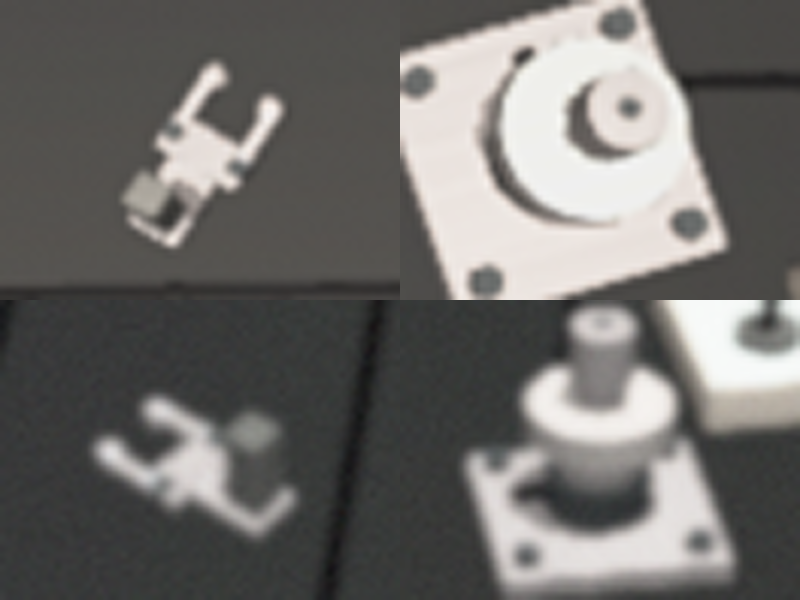

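The zoom shows the clip (grip at the tail end, jaws pointing up-right in the top view) and the fixture with sleeve, ring and head. Next I compute the grip and jaw-tip positions and the mandrel axis.

Run:
```python
from h import *
C={n:pickle.load(open(n+'.pkl','rb')) for n in('top','side')}
k=66/400
def z2p(n,x,y):
    (u,v)={'top':(246,220),'side':(267,300)}[n]; return u-33+(x+.5)*k-.5, v-25+(y+.5)/6-.5
for n,g,t1,t2 in(('top',(148,196),(214,74),(271,108)),('side',(255,132),(107,152),(157,110))):
    G=onplane(C[n],*z2p(n,*g),.069);a=onplane(C[n],*z2p(n,*t1),.036);b=onplane(C[n],*z2p(n,*t2),.036)
    d=(a+b)/2-G;print(n,'grip',G.round(4),'tips',a.round(4),b.round(4),'len',np.hypot(*d[:2]),'yaw',np.degrees(np.arctan2(d[1],d[0])),'tipperp',np.degrees(np.arctan2(*(a-b)[[1,0]])))
for n,(u,v) in(('top',(480,252)),('side',(326,155))):
    c=C[n];P=cloud(c);S=np.zeros((480,640),bool);S[v-35:v+35,u-30:u+30]=1
    if n=='top': S[262:,508:]=0
    z=P[...,2]
    h=S&(z>.12);zt=np.median(z[h][z[h]>np.percentile(z[h],50)]);h=S&(abs(z-zt)<.005)
    r=S&(z>.085)&(z<.104);zr=np.median(z[r])
    print(n,'headtop',zt,P[h].mean(0).round(4),h.sum(),'ring z',zr, 'pcts',np.percentile(z[r],[25,75]))
    for m,zz in((h,zt),(r|(S&(z>.09)&(z<.104)),zr)):
        Q=P[m][:,:2].astype(np.float32);print('  circ',cv2.minEnclosingCircle(Q))
```

```text
top grip [0.5571 0.2702 0.069 ] tips [0.6103 0.253  0.036 ] [0.597  0.2319 0.036 ] len 0.0541335550798824 yaw -30.760964291605042 tipperp 57.87711163661409
side grip [0.5562 0.2719 0.069 ] tips [0.6095 0.255  0.036 ] [0.5964 0.2336 0.036 ] len 0.05427986960470063 yaw -30.566660211098796 tipperp 58.385445117425874
top headtop 0.13380475606853015 [ 0.5002 -0.2324  0.1324] 151 ring z 0.09433821630234829 pcts [0.09309543 0.09567565]
  circ ((0.500399649143219, -0.23285019397735596), 0.014267634600400925)
  circ ((0.49935436248779297, -0.2337087243795395), 0.03338991478085518)
side headtop 0.13342540733181651 [ 0.4999 -0.2317  0.1317] 55 ring z 0.09375818764940635 pcts [0.09147148 0.09528751]
  circ ((0.49819156527519226, -0.23355716466903687), 0.01594194583594799)
  circ ((0.4703643023967743, -0.28214097023010254), 0.09177382290363312)
```

```bash
cat > mv.py <<'E'
# usage: mv.py cx cy cz cyaw  tx ty tz tyaw  (commanded pose and target, mm / deg, tool down)
import sys;from h import *
a=list(map(float,sys.argv[1:]))
while len(a)>=8:
    d=rot([180,0,a[3]]).T@(np.array(a[4:7])-a[:3])/300
    w=-((a[7]-a[3]+180)%360-180)/180
    print(a[4:8],np.round(d,4).tolist(),'wz',round(w,4));a=a[4:]
E
python3 mv.py 168 -628 223 15 410 -420 223 60 600 -170 223 105 575 80 223 149 557 271 203 149
```

```text
[410.0, -420.0, 223.0, 60.0] [0.9586, -0.4609, -0.0] wz -0.25
[600.0, -170.0, 223.0, 105.0] [1.0384, 0.1318, 0.0] wz -0.25
[575.0, 80.0, 223.0, 149.0] [0.8265, 0.1352, 0.0] wz -0.2444
[557.0, 271.0, 203.0, 149.0] [0.3793, 0.5148, 0.0667] wz -0.0
```

Request:
servo_tool --series '[[[0.9586,-0.4609,0,0,0,-0.25,1],[0.9586,-0.4609,0,0,0,-0.25,1],[0.9586,-0.4609,0,0,0,-0.25,1],[0.9586,-0.4609,0,0,0,-0.25,1],[0.9586,-0.4609,0,0,0,-0.25,1],[0.9586,-0.4609,0,0,0,-0.25,1],[0.9586,-0.4609,0,0,0,-0.25,1],[0.9586,-0.4609,0,0,0,-0.25,1],[0.9586,-0.4609,0,0,0,-0.25,1],[0.9586,-0.4609,0,0,0,-0.25,1]]]'

```text
time_s: 0.93
tool_pos: [0.4114, -0.4183, 0.2222]
tool_rot: [-180.0, -0.0, 60.2]
force: [-1.3, -1.0, -0.7]
grip_width: 0.0869
grasp_force: 0.0
```

Request:
servo_tool --series '[[[1.0,0.1318,0,0,0,-0.25,1],[1.0,0.1318,0,0,0,-0.25,1],[1.0,0.1318,0,0,0,-0.25,1],[1.0,0.1318,0,0,0,-0.25,1],[1.0,0.1318,0,0,0,-0.25,1],[1.0,0.1318,0,0,0,-0.25,1],[1.0,0.1318,0,0,0,-0.25,1],[1.0,0.1318,0,0,0,-0.25,1],[1.0,0.1318,0,0,0,-0.25,1],[1.0,0.1318,0,0,0,-0.25,1]]]'

```text
time_s: 1.77
tool_pos: [0.5937, -0.1818, 0.2219]
tool_rot: [-179.9, 0.0, 104.9]
force: [-0.8, -1.2, 0.4]
grip_width: 0.0871
grasp_force: 0.0
```

Request:
servo_tool --series '[[[0.83,0.135,0,0,0,-0.2444,1],[0.83,0.135,0,0,0,-0.2444,1],[0.83,0.135,0,0,0,-0.2444,1],[0.83,0.135,0,0,0,-0.2444,1],[0.83,0.135,0,0,0,-0.2444,1],[0.83,0.135,0,0,0,-0.2444,1],[0.83,0.135,0,0,0,-0.2444,1],[0.83,0.135,0,0,0,-0.2444,1],[0.83,0.135,0,0,0,-0.2444,1],[0.83,0.135,0,0,0,-0.2444,1]]]'

```text
time_s: 2.6
tool_pos: [0.5696, 0.0665, 0.2221]
tool_rot: [-179.9, 0.0, 148.6]
force: [-0.6, -0.7, -0.4]
grip_width: 0.0872
grasp_force: 0.0
```

Request:
servo_tool --series '[[[0.377,0.551,0.067,0,0,0,1],[0.377,0.551,0.067,0,0,0,1],[0.377,0.551,0.067,0,0,0,1],[0.377,0.551,0.067,0,0,0,1],[0.377,0.551,0.067,0,0,0,1],[0.377,0.551,0.067,0,0,0,1],[0.377,0.551,0.067,0,0,0,1],[0.377,0.551,0.067,0,0,0,1]]]'

```text
time_s: 3.27
tool_pos: [0.5588, 0.2679, 0.2018]
tool_rot: [-179.9, 0.0, 148.7]
force: [0.1, 0.3, 1.2]
grip_width: 0.087
grasp_force: 0.0
```

```bash
cat >> h.py <<'E'
def wshot(name):
    from cell import get_obs,eyes
    o=get_obs();c=eyes.read_camera('wrist');c['T']=(np.array(o['tool_pos']),rot(o['tool_rot']))
    pickle.dump(c,open(name+'.pkl','wb'));cv2.imwrite(f'pics/{name}.png',c['frame'][:,:,::-1]);print(o['tool_pos'].round(4),o['tool_rot'].round(2));return c
def wray(c,u,v):
    x,y=(u-c['cx'])/c['fx'],(v-c['cy'])/c['fy'];t=np.hypot(x,y)
    d=np.array([x/t*np.sin(t),y/t*np.sin(t),np.cos(t)]);M=np.array(c['mount']);p,Rt=c['T']
    return p+Rt@M[:3,3],Rt@M[:3,:3]@d
def wplane(c,u,v,z):
    o,d=wray(c,u,v);return o+d*(z-o[2])/d[2]
E
python3 - <<'E'
from h import *
c=wshot('w1');print(c['fx'],c['cx'],c['cy'],np.round(c['mount'],3).tolist())
E
```

```text
[0.5588 0.2679 0.2018] [-1.7990e+02  4.0000e-02  1.4873e+02]
371.64829954431775 318.96873213156596 235.41872464578864 [[-0.0, -0.969, -0.247, 0.067], [1.0, 0.0, -0.001, -0.001], [0.001, -0.247, 0.969, -0.161], [0.0, 0.0, 0.0, 1.0]]
```

View pics/w1.png

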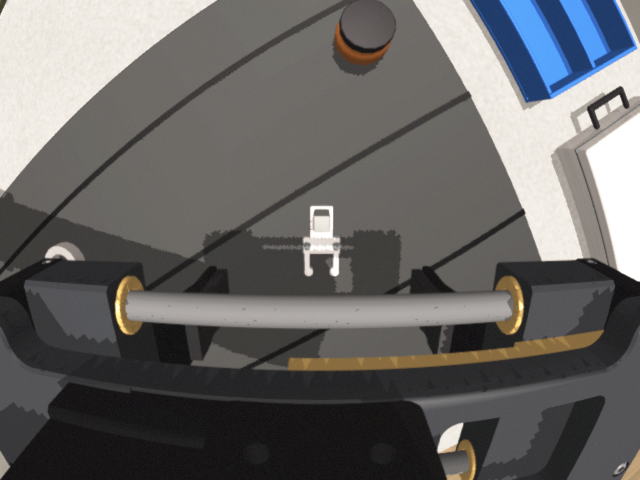

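The wrist picture shows the clip upright at (321,240): tail at the top (321,207), grey grip near (321,222), jaw tips at (309,271) and (335,271). It is almost aligned with the tool. Next I measure the outline.

Run:
```python
from h import *
c=pickle.load(open('w1.pkl','rb'));f=c['frame'][198:282,295:351]
g=f.min(2).astype(int)
for v in range(5,80,5): print(v+198,g[v,5:50:1].tolist())
m=(g>110).astype(np.uint8);n,l,s,ce=cv2.connectedComponentsWithStats(m);print(s,ce)
```

```text
203 [100, 101, 99, 101, 98, 101, 101, 101, 102, 101, 99, 99, 100, 102, 100, 101, 101, 101, 102, 101, 98, 100, 102, 102, 100, 99, 102, 101, 101, 100, 100, 100, 99, 99, 100, 100, 99, 101, 100, 100, 100, 99, 101, 98, 101]
208 [100, 101, 102, 100, 101, 98, 99, 101, 99, 111, 213, 253, 255, 255, 254, 246, 242, 243, 242, 241, 239, 238, 239, 242, 243, 242, 243, 250, 251, 254, 255, 255, 250, 137, 100, 101, 99, 100, 100, 100, 99, 99, 98, 100, 99]
213 [100, 100, 101, 99, 101, 98, 98, 99, 101, 116, 216, 252, 252, 192, 105, 96, 97, 95, 96, 95, 97, 96, 98, 95, 96, 96, 95, 97, 107, 185, 248, 254, 248, 135, 101, 100, 98, 101, 100, 103, 99, 99, 99, 100, 101]
218 [100, 100, 100, 101, 99, 99, 99, 100, 99, 118, 214, 243, 210, 171, 200, 227, 230, 230, 231, 231, 230, 231, 231, 228, 230, 230, 230, 229, 225, 212, 244, 254, 245, 133, 101, 100, 97, 99, 101, 97, 99, 98, 99, 97, 98]
223 [100, 99, 100, 99, 99, 100, 100, 100, 100, 113, 205, 240, 206, 164, 192, 222, 226, 226, 226, 226, 227, 227, 227, 228, 227, 226, 227, 227, 221, 207, 242, 253, 241, 131, 98, 100, 99, 97, 99, 99, 99, 98, 99, 98, 100]
228 [99, 99, 1
[... 1522 characters left out ...]
, 127, 206, 220, 220, 212, 160, 80, 61, 61, 62, 60, 60, 61, 59, 60, 59, 60, 60, 59, 59, 61, 62, 82, 94, 96, 97, 96, 91, 112, 207, 254, 254, 255, 254, 220, 113, 97, 97, 96, 96, 98]
268 [61, 60, 62, 74, 126, 205, 219, 221, 220, 209, 179, 144, 110, 68, 60, 57, 58, 62, 61, 58, 58, 58, 62, 59, 58, 62, 59, 61, 64, 78, 121, 181, 231, 251, 255, 255, 255, 254, 215, 112, 95, 95, 96, 95, 95]
273 [61, 61, 60, 72, 119, 196, 210, 215, 220, 222, 220, 204, 163, 80, 60, 60, 60, 60, 60, 60, 57, 60, 59, 60, 60, 61, 61, 59, 63, 100, 163, 209, 232, 251, 255, 255, 255, 253, 204, 111, 95, 95, 97, 96, 97]
[[   0    0   56   84 3019]
 [   7    7   39   72 1685]] [[28.1530308  41.83736337]
 [26.32997033 40.89554896]]
```

Run:
```python
from h import *
c=pickle.load(open('w1.pkl','rb'));g=c['frame'].min(2).astype(int)
print('col321 from 200',g[200:260,321].tolist())
for n,u,v,z in(('tail back',321.1,207,.036),('tail mid',321.1,215,.036),('tip mid',321.3,265,.036),('tipL',304.2,265,.036),('tipR',338.5,265,.036),('tailL',309.6,215,.036),('tailR',332.6,215,.036),('grip',321.3,223.5,.069)):
    print(n,(wplane(c,u,v,z)*1000).round(1))
```

```text
col321 from 200 [99, 101, 100, 100, 104, 137, 222, 253, 238, 159, 102, 96, 94, 96, 98, 121, 192, 225, 231, 230, 229, 229, 227, 227, 227, 224, 223, 223, 222, 220, 218, 212, 242, 254, 254, 253, 250, 229, 207, 208, 210, 212, 212, 211, 214, 225, 247, 254, 251, 235, 217, 208, 203, 170, 84, 61, 62, 63, 60, 61]
tail back [551.1 273.2  36. ]
tail mid [557.3 269.5  36. ]
tip mid [597.8 245.2  36. ]
tipL [589.6 231.6  36. ]
tipR [606.1 258.8  36. ]
tailL [552.  260.7  36. ]
tailR [562.7 278.3  36. ]
grip [557.8 269.3  69. ]
```

Request:
servo_tool --series '[[[0,0,0.13,0,0,0,1],[0,0,0.25,0,0,0,1],[0,0,0.35,0,0,0,1],[0,0,0.4,0,0,0,1],[0,0,0.4,0,0,0,1],[0,0,0.4,0,0,0,1]]]'

```text
time_s: 3.82
tool_pos: [0.5584, 0.2691, 0.0827]
tool_rot: [-180.0, 0.0, 148.8]
force: [0.8, -0.2, 1.4]
grip_width: 0.0867
grasp_force: 0.0
```

Run:
```python
from h import *
c=wshot('w2')
g=c['frame'].min(2).astype(int)
P=(wplane(c,318.97+.1,300,.05)*1000).round(1);print(P)
```

```text
[0.5584 0.2691 0.0827] [-179.97    0.    148.79]
[575.6 257.7  50. ]
```

View pics/w2.png

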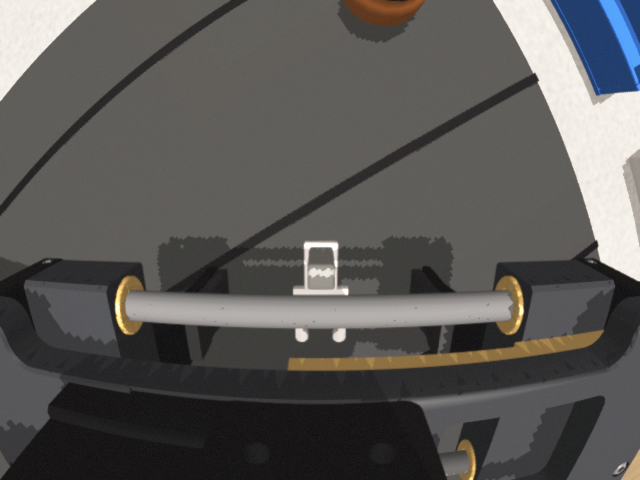

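The grip, at (321,265), sits between the fingers. I go down and close.

Request:
servo_tool --series '[[[0.003,0,0.08,0,0,0,1],[0.003,0,0.138,0,0,0,1],[0.003,0,0.138,0,0,0,1],[0.003,0,0.138,0,0,0,0],[0.003,0,0.138,0,0,0,0],[0.003,0,0.138,0,0,0,0],[0.003,0,0.138,0,0,0,0],[0.003,0,0.138,0,0,0,0],[0.003,0,0.138,0,0,0,0],[0.003,0,0.138,0,0,0,0],[0.003,0,0.138,0,0,0,0],[0.003,0,0.138,0,0,0,0]]]' --grip_force 15

```text
time_s: 4.87
tool_pos: [0.5568, 0.271, 0.041]
tool_rot: [-180.0, -0.0, 148.9]
force: [-1.1, -0.4, 0.6]
grip_width: 0.0345
grasp_force: 0.0
```

Request:
servo_tool --series '[[[0,0,0,0,0,0,0],[0,0,0,0,0,0,0],[0,0,0,0,0,0,0],[0,0,0,0,0,0,0]]]' --grip_force 50

```text
time_s: 5.2
tool_pos: [0.5568, 0.271, 0.0409]
tool_rot: [-180.0, -0.0, 148.9]
force: [0.9, -1.3, -0.2]
grip_width: 0.0136
grasp_force: 50.0
```

```bash
python3 mv.py 556.5 271.2 41.3 149 556.5 271.2 221.3 149 560 90 251.3 120 540 -100 251.3 90 500 -260 251.3 90
```

```text
[556.5, 271.2, 221.3, 149.0] [0.0, 0.0, -0.6] wz -0.0
[560.0, 90.0, 251.3, 120.0] [-0.3211, -0.5117, -0.1] wz 0.1611
[540.0, -100.0, 251.3, 90.0] [-0.5151, -0.3744, -0.0] wz 0.1667
[500.0, -260.0, 251.3, 90.0] [-0.5333, -0.1333, -0.0] wz -0.0
```

Request:
servo_tool --series '[[[0,0,-0.03,0,0,0,0],[0,0,-0.1,0,0,0,0],[0,0,-0.2,0,0,0,0],[0,0,-0.3,0,0,0,0],[0,0,-0.4,0,0,0,0],[0,0,-0.5,0,0,0,0],[0,0,-0.6,0,0,0,0],[0,0,-0.6,0,0,0,0],[0,0,-0.6,0,0,0,0]]]'

```text
time_s: 5.95
tool_pos: [0.5576, 0.2719, 0.2236]
tool_rot: [179.8, 0.2, 148.9]
force: [-0.4, -0.1, -1.7]
grip_width: 0.0136
grasp_force: 50.0
```

Request:
servo_tool --series '[[[-0.08,-0.13,-0.025,0,0,0.04,0],[-0.16,-0.26,-0.05,0,0,0.08,0],[-0.24,-0.38,-0.075,0,0,0.12,0],[-0.321,-0.512,-0.1,0,0,0.161,0],[-0.321,-0.512,-0.1,0,0,0.161,0],[-0.321,-0.512,-0.1,0,0,0.161,0]]]'

```text
time_s: 6.45
tool_pos: [0.5604, 0.0822, 0.2501]
tool_rot: [-179.8, 0.2, 119.4]
force: [-0.4, -0.0, -1.6]
grip_width: 0.0136
grasp_force: 50.0
```

Request:
servo_tool --series '[[[-0.12,-0.09,0,0,0,0.04,0],[-0.24,-0.18,0,0,0,0.08,0],[-0.36,-0.27,0,0,0,0.12,0],[-0.515,-0.374,0,0,0,0.167,0],[-0.515,-0.374,0,0,0,0.167,0],[-0.515,-0.374,0,0,0,0.167,0]]]'

```text
time_s: 6.95
tool_pos: [0.5384, -0.1073, 0.2493]
tool_rot: [-179.8, 0.1, 89.4]
force: [-0.5, -0.4, -0.9]
grip_width: 0.0134
grasp_force: 50.0
```

Request:
servo_tool --series '[[[-0.12,-0.03,0,0,0,0,0],[-0.24,-0.06,0,0,0,0,0],[-0.36,-0.09,0,0,0,0,0],[-0.48,-0.12,0,0,0,0,0],[-0.533,-0.133,0,0,0,0,0],[-0.533,-0.133,0,0,0,0,0],[-0.533,-0.133,0,0,0,0,0],[-0.533,-0.133,0,0,0,0,0]]]'

```text
time_s: 7.62
tool_pos: [0.5007, -0.2571, 0.2503]
tool_rot: [-180.0, -0.1, 90.1]
force: [0.2, 1.0, -1.2]
grip_width: 0.0136
grasp_force: 50.0
```

Run:
```python
from h import *
c=wshot('w3')
```

```text
[ 0.5007 -0.2571  0.2503] [-1.7997e+02 -1.3000e-01  9.0150e+01]
```

View pics/w3.png

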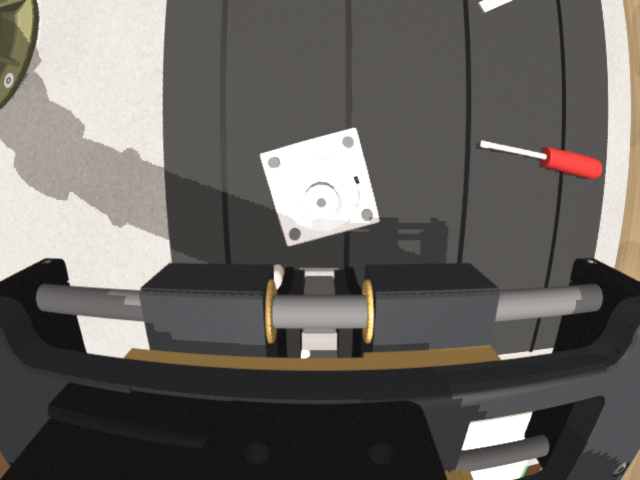

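The picture shows the mandrel head's centre hole at about (321,202), and the held clip's tail edge at about (320,271) between the fingers. The clip looks straight. Next, numbers.

Run:
```python
from h import *
c=pickle.load(open('w3.pkl','rb'));g=c['frame'].min(2)
roi=g[190:214,309:334];m=(roi<130).astype(np.uint8);n,l,s,ce=cv2.connectedComponentsWithStats(m);print(s[1:].tolist(),ce[1:].round(2).tolist())
for z in(.133,.134):print('hole',(wplane(c,*(321.3,202.2),z)*1000).round(1))
b=cv2.resize(c['frame'][180:224,296:350,::-1],None,fx=7,fy=7,interpolation=cv2.INTER_CUBIC)
b2=cv2.resize(c['frame'][255:299,293:347,::-1],None,fx=7,fy=7,interpolation=cv2.INTER_CUBIC)
cv2.imwrite('pics/z3.png',np.hstack([b,b2]))
print('col320',g[262:296,320].tolist())
for r in(272,274,276,280):print(r,g[r,295:346].tolist())
```

```text
[] []
hole [ 502.3 -235.8  133. ]
hole [ 502.3 -235.6  134. ]
col320 [59, 58, 56, 58, 60, 78, 116, 123, 135, 169, 198, 209, 211, 184, 100, 81, 81, 79, 81, 82, 81, 82, 81, 79, 80, 80, 79, 81, 80, 79, 78, 80, 74, 72]
272 [31, 31, 34, 32, 32, 32, 28, 33, 39, 91, 181, 197, 199, 200, 201, 204, 204, 205, 205, 204, 202, 199, 198, 197, 197, 198, 200, 204, 207, 205, 204, 204, 202, 203, 203, 203, 204, 202, 181, 91, 40, 30, 30, 33, 33, 31, 29, 32, 27, 30, 23]
274 [28, 29, 34, 32, 31, 31, 30, 34, 37, 98, 190, 209, 211, 212, 214, 216, 218, 218, 218, 215, 213, 212, 212, 209, 209, 211, 214, 218, 218, 218, 216, 215, 216, 216, 218, 216, 216, 215, 194, 97, 37, 30, 32, 31, 31, 29, 32, 30, 29, 30, 22]
276 [32, 32, 30, 31, 33, 31, 30, 31, 43, 80, 126, 123, 107, 101, 98, 99, 102, 102, 100, 99, 100, 99, 98, 100, 97, 100, 101, 102, 102, 104, 101, 102, 101, 100, 101, 103, 113, 137, 156, 87, 40, 31, 30, 28, 31, 33, 31, 30, 34, 30, 25]
280 [30, 30, 29, 31, 31, 25, 33, 30, 34, 46, 71, 77, 79, 78, 80, 80, 80, 82, 81, 80, 80, 80, 78, 81, 81, 81, 80, 80, 81, 81, 79, 79, 78, 81, 81, 82, 79, 79, 69, 41, 32, 32, 32, 30, 29, 31, 27, 29, 32, 29, 28]
```

View pics/z3.png

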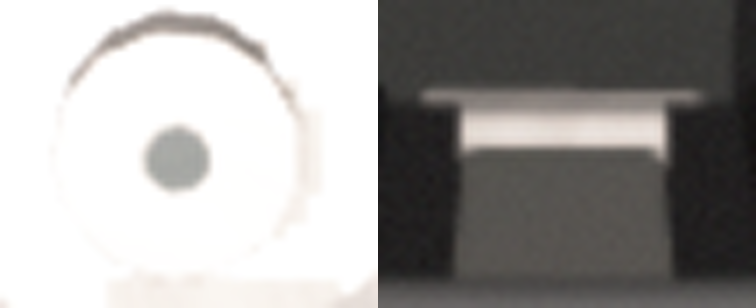

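```bash
python3 - <<'E'
from h import *
c=pickle.load(open('w3.pkl','rb'))
print('clip tail edge',(wplane(c,318.8,268,.239)*1000).round(1),(wplane(c,318.8,271,.245)*1000).round(1))
E
python3 mv.py 500 -260 251.3 90 606 -232.3 251.3 0 606 -232.3 121.3 0
```

```text
clip tail edge [ 500.6 -251.3  239. ] [ 500.6 -250.8  245. ]
[606.0, -232.3, 251.3, 0.0] [0.0923, 0.3533, 0.0] wz 0.5
[606.0, -232.3, 121.3, 0.0] [0.0, -0.0, 0.4333] wz -0.0
```

Request:
servo_tool --series '[[[0.01,0.03,0,0,0,0.04,0],[0.02,0.06,0,0,0,0.08,0],[0.03,0.09,0,0,0,0.12,0],[0.04,0.12,0,0,0,0.16,0],[0.05,0.16,0,0,0,0.2,0],[0.06,0.2,0,0,0,0.24,0],[0.07,0.24,0,0,0,0.28,0],[0.08,0.28,0,0,0,0.32,0],[0.09,0.32,0,0,0,0.36,0],[0.0923,0.3533,0,0,0,0.4,0],[0.0923,0.3533,0,0,0,0.44,0],[0.0923,0.3533,0,0,0,0.48,0]]]'

```text
time_s: 8.67
tool_pos: [0.6072, -0.2291, 0.2506]
tool_rot: [-179.9, -0.0, 3.9]
force: [-0.6, 0.0, -0.5]
grip_width: 0.0137
grasp_force: 50.0
```

Request:
servo_tool --series '[[[0,0,0.05,0,0,0.02,0],[0,0,0.12,0,0,0.02,0],[0,0,0.2,0,0,0.02,0],[0,0,0.3,0,0,0.02,0],[0,0,0.38,0,0,0.02,0],[0,0,0.433,0,0,0.02,0],[0,0,0.433,0,0,0.02,0],[0,0,0.433,0,0,0.02,0]]]'

```text
time_s: 9.33
tool_pos: [0.6059, -0.2302, 0.1206]
tool_rot: [-179.9, 0.1, 0.5]
force: [0.4, -0.8, -0.1]
grip_width: 0.0129
grasp_force: 50.0
```

Request:
servo_tool --series '[[[-0.04,0,0,0,0,0,0],[-0.087,0,0,0,0,0,0],[-0.087,0,0,0,0,0,0],[-0.087,0,0,0,0,0,0],[-0.087,0,0,0,0,0,0]]]'

```text
time_s: 9.75
tool_pos: [0.5813, -0.2324, 0.1228]
tool_rot: [179.9, -0.2, 0.4]
force: [-0.5, 0.2, -0.7]
grip_width: 0.0134
grasp_force: 50.0
```

Run:
```python
from h import *
from cell import get_obs,eyes
o=get_obs();print(o['tool_pos'].round(4),o['tool_rot'].round(2),o['force'].round(1))
ims=[]
for n,(u,v) in(('top',(486,240)),('side',(318,150))):
    c=eyes.read_camera(n);pickle.dump(c,open(n+'1.pkl','wb'));f=c['frame']
    ims.append(cv2.resize(f[v-30:v+30,u-20:u+20,::-1],(400,600),interpolation=cv2.INTER_CUBIC))
cv2.imwrite('pics/jaws.png',np.hstack(ims))
```

```text
[ 0.5813 -0.2324  0.1228] [179.95  -0.18   0.4 ] [-0.5  0.2 -0.7]
```

View pics/jaws.png

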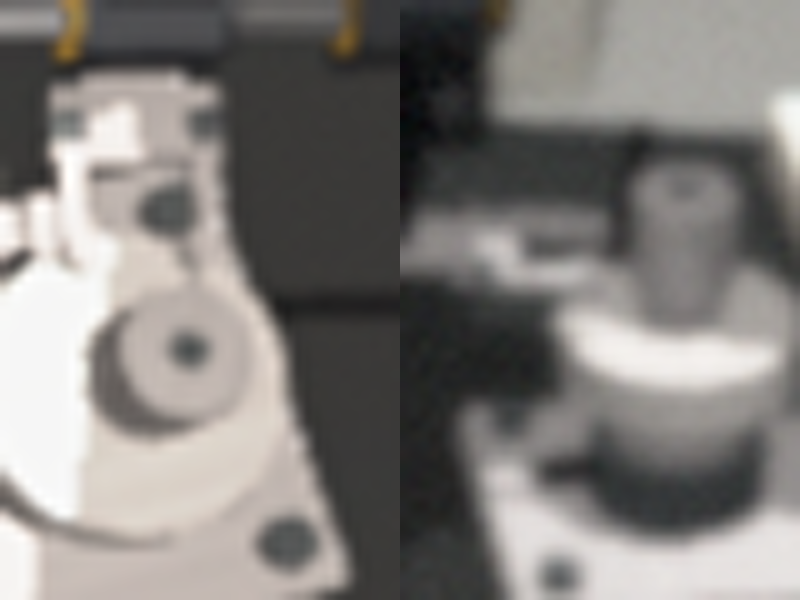

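The picture shows the clip's hinges at (67,120) and (207,120) in the top crop and the head hole at (190,350). In the side crop the clip sits left of the head, above ring level. Next I compute the offset.

Run:
```python
from h import *
c=pickle.load(open('top1.pkl','rb'));s=pickle.load(open('side1.pkl','rb'))
f=lambda x,y:(466+(x+.5)/10-.5,210+(y+.5)/10-.5)
fs=lambda x,y:(298+(x-400+.5)/10-.5,120+(y+.5)/10-.5)
a=onplane(c,*f(67,120),.1178);b=onplane(c,*f(207,120),.1178)
print('hinges',(a*1e3).round(1),(b*1e3).round(1),'mid',((a+b)*500).round(1))
for z in(.133,.135):print('hole',z,(onplane(c,*f(190,350),z)*1e3).round(1),(onplane(s,*fs(684,187),z)*1e3).round(1))
```

```text
hinges [ 551.7 -217.3  117.8] [ 551.4 -245.6  117.8] mid [ 551.5 -231.5  117.8]
hole 0.133 [ 501.3 -234.1  133. ] [ 501.4 -235.2  133. ]
hole 0.135 [ 501.  -233.5  135. ] [ 501.2 -231.8  135. ]
```

Request:
servo_tool --series '[[[0,0.0057,0.01,0,0,0,0],[0,0.0057,0.02,0,0,0,0],[0,0.0057,0.03,0,0,0,0],[0,0.0057,0.037,0,0,0,0],[0,0.0057,0.037,0,0,0,0],[0,0.0057,0.037,0,0,0,0]]]'

```text
time_s: 10.35
tool_pos: [0.5796, -0.2342, 0.1096]
tool_rot: [-180.0, 0.0, 0.4]
force: [0.5, -0.4, -0.3]
grip_width: 0.0134
grasp_force: 50.0
```

Request:
servo_tool --series '[[[0,0,0.0017,0,0,0,0],[0,0,0.0033,0,0,0,0],[0,0,0.0033,0,0,0,0],[0,0,0.0033,0,0,0,0]]]'

```text
time_s: 10.68
tool_pos: [0.5798, -0.2344, 0.1092]
tool_rot: [180.0, -0.0, 0.4]
force: [-0.4, -0.4, -0.7]
grip_width: 0.0137
grasp_force: 50.0
```

Request:
servo_tool --series '[[[0,0,0.0017,0,0,0,0],[0,0,0.0033,0,0,0,0],[0,0,0.0033,0,0,0,0],[0,0,0.0033,0,0,0,0]]]'

```text
time_s: 11.02
tool_pos: [0.5797, -0.2343, 0.108]
tool_rot: [180.0, 0.0, 0.4]
force: [0.1, -0.8, -1.5]
grip_width: 0.0135
grasp_force: 50.0
```

Request:
servo_tool --series '[[[0,0,0.0017,0,0,0,0],[0,0,0.0033,0,0,0,0],[0,0,0.0033,0,0,0,0],[0,0,0.0033,0,0,0,0]]]'

```text
time_s: 11.35
tool_pos: [0.5797, -0.2343, 0.107]
tool_rot: [180.0, 0.0, 0.4]
force: [-0.4, -0.5, -0.7]
grip_width: 0.0135
grasp_force: 50.0
```

Request:
servo_tool --series '[[[0,0,0.0017,0,0,0,0],[0,0,0.0033,0,0,0,0],[0,0,0.0033,0,0,0,0],[0,0,0.0033,0,0,0,0]]]'

```text
time_s: 11.68
tool_pos: [0.5799, -0.2344, 0.1065]
tool_rot: [180.0, -0.0, 0.4]
force: [-0.5, 0.4, 2.3]
grip_width: 0.0135
grasp_force: 50.0
```

Request:
servo_tool --series '[[[0,0,0.0017,0,0,0,0],[0,0,0.0017,0,0,0,0],[0,0,0.0017,0,0,0,0]]]'

```text
time_s: 11.93
tool_pos: [0.58, -0.2344, 0.1062]
tool_rot: [180.0, -0.0, 0.4]
force: [0.2, 0.3, 4.8]
grip_width: 0.0134
grasp_force: 50.0
```

Request:
servo_tool --series '[[[0,0,-0.005,0,0,0,0],[0,0,-0.005,0,0,0,0],[-0.015,0,-0.005,0,0,0,0],[-0.03,0,-0.005,0,0,0,0],[-0.04,0,-0.005,0,0,0,0],[-0.04,0,-0.005,0,0,0,0],[-0.04,0,-0.005,0,0,0,0]]]'

```text
time_s: 12.52
tool_pos: [0.5669, -0.2346, 0.1067]
tool_rot: [180.0, 0.1, 0.3]
force: [0.7, 0.2, -0.9]
grip_width: 0.0137
grasp_force: 50.0
```

Request:
servo_tool --series '[[[-0.005,0,0,0,0,0,0],[-0.0067,0,0,0,0,0,0],[-0.0067,0,0,0,0,0,0],[-0.0067,0,0,0,0,0,0]]]'

```text
time_s: 12.85
tool_pos: [0.5657, -0.2344, 0.1069]
tool_rot: [-180.0, 0.0, 0.4]
force: [-0.1, 0.7, -0.9]
grip_width: 0.0136
grasp_force: 50.0
```

Request:
servo_tool --series '[[[-0.005,0,0,0,0,0,0],[-0.0067,0,0,0,0,0,0],[-0.0067,0,0,0,0,0,0],[-0.0067,0,0,0,0,0,0]]]'

```text
time_s: 13.18
tool_pos: [0.5641, -0.2344, 0.1072]
tool_rot: [180.0, -0.0, 0.4]
force: [1.2, -0.5, -1.0]
grip_width: 0.0135
grasp_force: 50.0
```

Request:
servo_tool --series '[[[-0.003,0,0,0,0,0,0],[-0.005,0,0,0,0,0,0],[-0.005,0,0,0,0,0,0],[-0.005,0,0,0,0,0,0]]]'

```text
time_s: 13.52
tool_pos: [0.5635, -0.2343, 0.1077]
tool_rot: [180.0, -0.2, 0.4]
force: [5.2, 0.5, -1.7]
grip_width: 0.0135
grasp_force: 50.0
```

Request:
servo_tool --series '[[[-0.003,0,0,0,0,0,0],[-0.005,0,0,0,0,0,0],[-0.005,0,0,0,0,0,0],[-0.005,0,0,0,0,0,0]]]'

```text
time_s: 13.85
tool_pos: [0.5621, -0.2344, 0.1078]
tool_rot: [180.0, -0.2, 0.4]
force: [5.0, 0.2, -0.9]
grip_width: 0.0134
grasp_force: 50.0
```

Request:
servo_tool --series '[[[-0.003,0,0,0,0,0,0],[-0.005,0,0,0,0,0,0],[-0.005,0,0,0,0,0,0],[-0.005,0,0,0,0,0,0]]]'

```text
time_s: 14.18
tool_pos: [0.5604, -0.2344, 0.1078]
tool_rot: [180.0, -0.1, 0.4]
force: [4.9, -0.5, -1.3]
grip_width: 0.0133
grasp_force: 50.0
```

Request:
servo_tool --series '[[[-0.003,0,0,0,0,0,0],[-0.005,0,0,0,0,0,0],[-0.005,0,0,0,0,0,0],[-0.005,0,0,0,0,0,0]]]'

```text
time_s: 14.52
tool_pos: [0.5579, -0.2345, 0.1073]
tool_rot: [180.0, -0.0, 0.4]
force: [3.6, -0.1, -0.0]
grip_width: 0.0141
grasp_force: 50.0
```

Request:
servo_tool --series '[[[-0.003,0,0,0,0,0,0],[-0.005,0,0,0,0,0,0],[-0.005,0,0,0,0,0,0],[-0.005,0,0,0,0,0,0]]]'

```text
time_s: 14.85
tool_pos: [0.5553, -0.2345, 0.1068]
tool_rot: [-180.0, 0.1, 0.3]
force: [1.0, -0.5, -0.8]
grip_width: 0.0136
grasp_force: 50.0
```

Request:
servo_tool --series '[[[-0.003,0,0,0,0,0,0],[-0.005,0,0,0,0,0,0],[-0.005,0,0,0,0,0,0],[-0.005,0,0,0,0,0,0]]]'

```text
time_s: 15.18
tool_pos: [0.5541, -0.2346, 0.1068]
tool_rot: [-180.0, 0.1, 0.3]
force: [0.9, 0.3, -1.1]
grip_width: 0.0136
grasp_force: 50.0
```

Request:
servo_tool --series '[[[-0.003,0,0,0,0,0,0],[-0.005,0,0,0,0,0,0],[-0.005,0,0,0,0,0,0],[-0.005,0,0,0,0,0,0]]]'

```text
time_s: 15.52
tool_pos: [0.5527, -0.2346, 0.1069]
tool_rot: [-180.0, 0.1, 0.3]
force: [0.2, -0.6, -1.5]
grip_width: 0.0132
grasp_force: 50.0
```

Request:
servo_tool --series '[[[-0.003,0,0,0,0,0,0],[-0.005,0,0,0,0,0,0],[-0.005,0,0,0,0,0,0],[-0.005,0,0,0,0,0,0]]]'

```text
time_s: 15.85
tool_pos: [0.5513, -0.2346, 0.107]
tool_rot: [180.0, 0.0, 0.3]
force: [0.0, 0.5, -0.6]
grip_width: 0.0137
grasp_force: 50.0
```

Request:
servo_tool --series '[[[-0.003,0,0,0,0,0,0],[-0.004,0,0,0,0,0,0],[-0.004,0,0,0,0,0,0],[-0.004,0,0,0,0,0,0]]]'

```text
time_s: 16.18
tool_pos: [0.5503, -0.2346, 0.107]
tool_rot: [180.0, 0.0, 0.3]
force: [0.4, 0.0, -0.1]
grip_width: 0.0138
grasp_force: 50.0
```

Request:
servo_tool --series '[[[-0.002,0,0,0,0,0,0],[-0.004,0,0,0,0,0,0],[-0.004,0,0,0,0,0,0],[-0.004,0,0,0,0,0,0]]]'

```text
time_s: 16.52
tool_pos: [0.5494, -0.2345, 0.1071]
tool_rot: [180.0, -0.0, 0.3]
force: [0.7, 0.5, -0.4]
grip_width: 0.0133
grasp_force: 50.0
```

Request:
servo_tool --series '[[[-0.002,0,0,0,0,0,0],[-0.003,0,0,0,0,0,0],[-0.003,0,0,0,0,0,0],[-0.003,0,0,0,0,0,0]]]'

```text
time_s: 16.85
tool_pos: [0.5491, -0.2345, 0.1073]
tool_rot: [180.0, -0.1, 0.4]
force: [2.6, -0.2, -2.8]
grip_width: 0.0134
grasp_force: 50.0
```

Request:
servo_tool --series '[[[-0.002,0,0,0,0,0,0],[-0.003,0,0,0,0,0,0],[-0.003,0,0,0,0,0,0],[-0.003,0,0,0,0,0,0]]]'

```text
time_s: 17.18
tool_pos: [0.549, -0.2345, 0.1075]
tool_rot: [180.0, -0.2, 0.4]
force: [5.9, -0.7, -2.4]
grip_width: 0.0137
grasp_force: 50.0
```

Request:
servo_tool --series '[[[-0.001,0,0,0,0,0,0],[-0.002,0,0,0,0,0,0],[-0.002,0,0,0,0,0,0]]]'

```text
time_s: 17.43
tool_pos: [0.5489, -0.2345, 0.1076]
tool_rot: [180.0, -0.2, 0.4]
force: [6.2, -0.2, -3.7]
grip_width: 0.0134
grasp_force: 50.0
```

Run:
```python
from h import *
from cell import get_obs,eyes
ims=[]
for n,(u,v) in(('top',(486,240)),('side',(318,150))):
    c=eyes.read_camera(n);f=c['frame']
    ims.append(cv2.resize(f[v-30:v+30,u-20:u+20,::-1],(400,600),interpolation=cv2.INTER_CUBIC))
cv2.imwrite('pics/home.png',np.hstack(ims))
```

```text
(no output)
```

View pics/home.png

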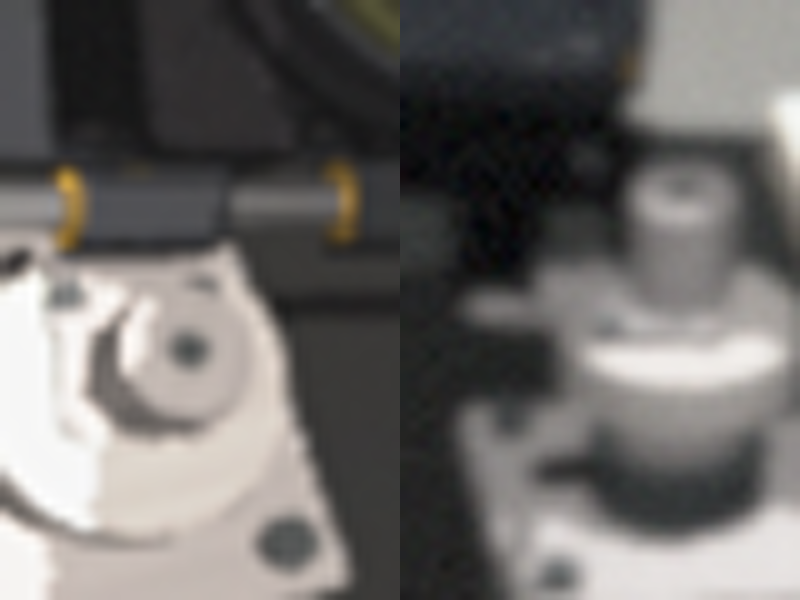

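The jaws straddle the neck, with the left jaw tip past the axis at about (90,420) in the top crop. The force has risen and motion has stopped, so the clip is home. I ease off, lower it onto the ring and let go.

Request:
servo_tool --series '[[[0.002,0,0.0015,0,0,0,0],[0.003,0,0.003,0,0,0,0],[0.003,0,0.003,0,0,0,0],[0.003,0,0.003,0,0,0,0]]]'

```text
time_s: 17.87
tool_pos: [0.5491, -0.2345, 0.1071]
tool_rot: [180.0, -0.2, 0.4]
force: [5.4, -0.5, 1.0]
grip_width: 0.0136
grasp_force: 50.0
```

Request:
servo_tool --series '[[[0,0,0,0,0,0,0],[0,0,0,0,0,0,0],[0,0,0,0,0,0,0]]]' --grip_force 5

```text
time_s: 18.12
tool_pos: [0.549, -0.2345, 0.107]
tool_rot: [180.0, -0.1, 0.4]
force: [5.6, 0.4, 1.4]
grip_width: 0.0137
grasp_force: 5.0
```

Request:
servo_tool --series '[[[0,0,0,0,0,0,0.5],[0,0,0,0,0,0,0.5],[0,0,0,0,0,0,0.5],[0,0,0,0,0,0,0.5],[0,0,0,0,0,0,0.5],[0,0,0,0,0,0,0.5]]]'

```text
time_s: 18.62
tool_pos: [0.5474, -0.2346, 0.1059]
tool_rot: [-180.0, 0.1, 0.3]
force: [0.9, 0.6, 0.3]
grip_width: 0.0411
grasp_force: 0.0
```

Released. Now straight up and clear, then a look with the top, side and wrist cameras.

Request:
servo_tool --series '[[[0,0,-0.05,0,0,0,0.5],[0,0,-0.12,0,0,0,0.5],[0,0,-0.22,0,0,0,0.5],[0,0,-0.35,0,0,0,0.5],[0,0,-0.5,0,0,0,0.5],[0.1,0,-0.5,0,0,0,0.5],[0.2,-0.1,-0.5,0,0,0,0.5],[0.3,-0.2,-0.5,0,0,0,0.5],[0.4,-0.3,-0.5,0,0,0,0.5],[0.5,-0.4,-0.5,0,0,0,0.5],[0.5,-0.4,-0.5,0,0,0,0.5],[0.5,-0.4,-0.5,0,0,0,0.5]]]'

```text
time_s: 19.62
tool_pos: [0.6982, -0.1089, 0.2548]
tool_rot: [-179.8, 0.1, 0.7]
force: [0.2, -0.2, 0.1]
grip_width: 0.0429
grasp_force: 0.0
```

Run:
```python
from h import *
from cell import get_obs,eyes
ims=[]
for n,(u,v) in(('top',(486,240)),('side',(318,150))):
    c=eyes.read_camera(n);f=c['frame'];pickle.dump(c,open(n+'2.pkl','wb'))
    ims.append(cv2.resize(f[v-30:v+30,u-20:u+20,::-1],(400,600),interpolation=cv2.INTER_CUBIC))
cv2.imwrite('pics/end.png',np.hstack(ims))
```

```text
(no output)
```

View pics/end.png

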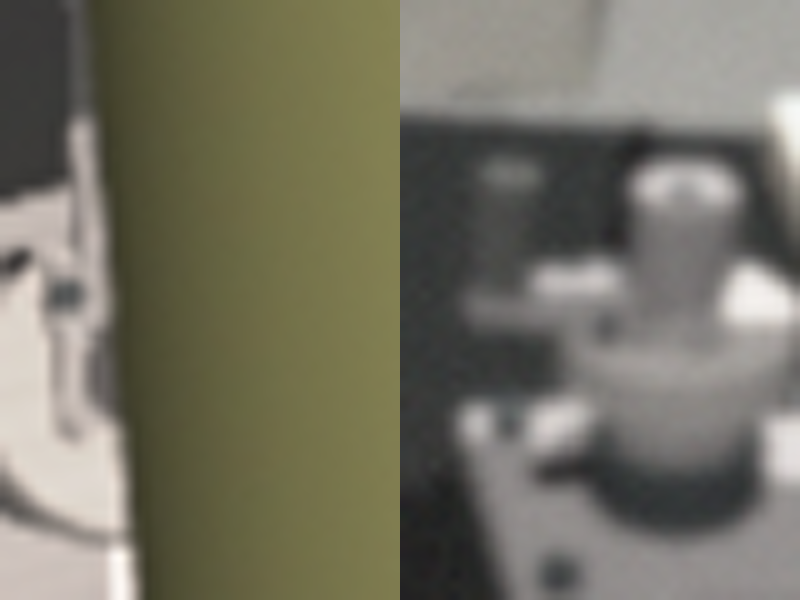

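The side crop shows the clip flat on the ring with its grip upright at (510,170) and the head at (684,187). In the top crop the hinge has not moved from (66,293). As a last check I measure the grip-to-axis distance, then hand in if it is right.

Run:
```python
from h import *
from cell import env
s=pickle.load(open('side2.pkl','rb'));c=pickle.load(open('top2.pkl','rb'))
fs=lambda x,y:(298+(x-400+.5)/10-.5,120+(y+.5)/10-.5);f=lambda x,y:(466+(x+.5)/10-.5,210+(y+.5)/10-.5)
g=onplane(s,*fs(510,172),.1346);h=onplane(s,*fs(684,187),.1336);print((g*1e3).round(1),(h*1e3).round(1),np.hypot(*(g-h)[:2])*1e3)
a=onplane(c,*f(66,293),.1016);t=onplane(c,*f(70,430),.1016);print('hinge',(a*1e3).round(1),'tip',(t*1e3).round(1))
if abs(np.hypot(*(g-h)[:2])*1e3-46)<2.5: print(env.sign_off())
```

```text
[ 545.9 -234.4  134.6] [ 501.4 -234.2  133.6] 44.555267804603226
hinge [ 519.1 -219.6  101.6] tip [ 490.6 -218.6  101.6]
the job is handed in; nothing more can be done
None
```

The clip is locked in the groove, flat on the ring and fully home, with the jaws closed behind the neck. The highest force I read was about 6 N, though it was sampled only at the end of each step. The clip is released, nothing else was touched, and the job is handed in at about 20 s.

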